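# Start the drying station in order

## Robot

A 7-joint arm with a two-finger parallel gripper is mounted at the origin on the work surface. World frame = base frame: x ahead of the robot, y to its left, z up, the work surface at z = 0. Lengths are in m, angles in rad, forces in N, time in s.
With the tool pointing down it reaches from about 0.35 to 0.9 m from the base axis. Payload 7.2 kg.
Tool frame: the origin (TCP) lies midway between the tips of the shut fingers; the grasp point (between the pads) lies robot.grasp_offset behind it (robot.grasp_offset is the distance from the TCP to the grasp point, in m); z points along the fingers, y is the line along which they close (so a half turn about z gives the same grasp; the last joint's range is limited). The gripper opens to 85 mm and grips with 20 to 120 N. Pads are 22 mm wide; open, the fingers measure 114 mm over their backs; the gripper's body (76 mm by 85 mm) begins 54 mm behind the grasp point. The pads swing forward as they close: fully open they stand 13 mm farther back than shut.
Start: joints at [-1.392, 0.411, -0.013, 1.596, 0.006, 1.134, -0.082], TCP at [0.153, 0.606, 0.231] pointing down, gripper open.
Joint ranges: [-2.95, 2.95], [-0.29, 1.99], [-1.47, 1.44], [0.14, 2.54], [-1.03, 4.17], [0.13, 1.85], [-2.86, 2.86]. Speed limits (rad/s): [2.39, 2.39, 3.01, 3.01, 3.14, 3.14, 3.14].

## Interface

Orientations are given as a unit quaternion [w, x, y, z].
In Python, from cell import robot gives the robot as it stands.
- The arm moves only by the tool jog_arm, never from a script. Its argument "motion" is a list of rows, each a list of 6 numbers: the shift along the tool's x, y, z in cm, then the turn, a rotation vector about the tool's x, y, z in rad. A call has 1 to 5 rows; each row shifts and turns the commanded pose from where the row before left it, along the tool's axes as they then stand; what a row does not reach is not made up. A row lasts 1/12 s, in which the tool goes at most 41.7 mm and 7.16 degrees, less where a joint would pass 70% of its speed; a pose out of reach is approached as far as the arm can. A call with a gripper value outside its range is refused whole. "claw" is the closure, from 0 (fully open) to 1 (shut), set as the call begins (left out, the last holds). The fingers move at their own pace and stop on an object; "squeeze" is the grip in N (left out, the last holds). Time passes only in rows, so rows that do not move let the fingers close. It gives the time, the measured TCP pose, the force, the opening and the grip force at its end, in the units of the state.
- robot.state(): the state, without advancing time (a new reading comes with each control period).
- robot.snapshot(name): name is "scene" or "top" or "wrist"; returns a dict with "pixels" (400x640x3 uint8, red, green, blue), "fx", "fy", "cx", "cy" (pixels), "R" (3x3) and "t" (3): a world point X has camera coordinates R X + t. Camera axes: x right, y down, z forward; pixel columns grow to the right and rows downward; lengths in m; the calibration is good to about 2 mm. A picture is of the moment at which its call begins. There is no depth.
- robot.finish_job(): hands the job in; it is judged then, once.
Trained networks look in a picture, given as the dict that the camera call returned (one of the last four; its "shot" number tells which), for a name from the list of things; names that differ only in an ending like _2 or _b are one class to them, and where a whole thing is asked for, a point or a joint stands for the part that bears it (a point fixed in the world has none). Each returns a list of dicts, best first, with "confidence" (0 to 1); they miss things now and then, are a little off and sometimes report something else, mostly with a low value. They report only what shows in the picture. A call takes as long as a camera call.
- robot.cut_out(target, picture): "mask" (400x640 bool, what is visible of it) and "uv" ([column, row] in pixels, amid what is visible of it).
The state is a dict: "time": time; "q": joint angles; "qvel": joint speeds; "joint_torque": joint torques, N m; "tcp_pos": TCP position; "ee_rot": TCP orientation; "force": force on the tool from outside, world axes, zero at the start; "wrist_torque": the same for the moment, N m; "width": finger opening in m; "grip_force": force on a finger pad.
Only numpy, scipy, OpenCV 4.12 (cv2) and the standard library are available. Lean on these libraries where they do the work, as an engineer would, in place of code of your own. Each camera call takes 0.05 s, during which the arm holds its last target. There are 200 camera calls.

## Task

Start the paint-drying station with the closed fingertips, in this order: push the raised end of the wide rocker (fan) fully down, then the raised end of the narrow rocker (lamp) fully down, then press the small round button (start) on the timer box all the way in and let it come out again. Leave both rockers fully switched over, do not press the large round button, and do not move or pick up any of the paints, brush and other things standing about.

Things in the scene. Friction and masses are not known exactly. Their poses are not given: they have to be found in the camera images.
- fan_unit: Fan switch, the WIDE rocker: a white rocker, 80 mm long and 60 mm wide, in a grey housing 110 x 90 mm and 45 mm high that is fixed to the table. Origin: centre of the housing's underside, on the table. Its x axis runs along the rocker to the end that is raised while off; z up. May stand at any yaw.
- fan (a joint): Wide rocker's tilt: 0 off (+x half sloping up 0.30 rad to its raised end, other half level); 0.30 fully on (+x half pressed level, 48 mm above the table and 3 mm above the housing, other half raised). Starts at 0 to 0.05. Friction only, no spring: it stays where left and takes about 3 N at fan_raised. Hinge across the housing's middle, 48 mm above the table.
- fan_raised (a point): Point on the top face of the wide rocker's raised (+x) half, midway across it and 28 mm from the hinge: the place to push down. It moves with the rocker, from about 56 mm above the table (off) to 48 mm (on).
- lamp_unit: Lamp switch, the NARROW rocker: a white rocker, 80 mm long and 24 mm wide, in a grey housing 110 x 56 mm and 45 mm high that is fixed to the table. Origin and axes as for fan_unit: x points to the end that is raised while off. May stand at any yaw.
- lamp (a joint): Narrow rocker's tilt, with the same values, heights, friction and start as joint fan.
- lamp_raised (a point): Point on the top face of the narrow rocker's raised (+x) half, 28 mm from the hinge: the place to push down. Heights as for fan_raised.
- timer: Timer box: grey, 90 x 140 mm (x, y), 45 mm high, fixed to the table. Origin: centre of its underside. On its top are two white round push buttons 72 mm apart along its y axis, a small and a large one; either may be on either side. Each sits in a black collar 12 mm high, 8 mm wider all round.
- start_top (a point): Centre of the top of the SMALL round button (start), 24 mm across; 67 mm above the table when out. It moves down with the button.
- start (a joint): Small button's travel: 0 out, 0.006 m fully in. Sprung: about 1.5 N to start moving, 5 N fully in; returns by itself.
- stop_top (a point): Centre of the top of the LARGE round button (stop), 44 mm across; 67 mm above the table. Not to be pressed.
- stop (a joint): Large button's travel: 0 out, 0.006 m fully in.
- pot_a: Small clear paint pot with a white cap, 34 mm across and 42 mm high, standing between the switch boxes; loose. Origin under its centre.
- pot_b: Small pink paint pot with a white cap, 34 mm across and 42 mm high, standing between the switch boxes; loose. Origin under its centre.
- brush: Paint brush, 160 mm long, lying to the right of the switch boxes (-y side); loose. Its x axis lies along it.
- paint: Paint bottle, 44 mm across and 130 mm high, standing beyond the switch boxes; loose. Origin under its centre.
- cup: Red plastic cup, 72 mm across and 80 mm high, standing beyond the switch boxes; loose. Origin under its centre.
- box: Unpainted wooden box with lid, 74 x 104 mm and 50 mm high, beyond the switch boxes; loose. Origin under its centre.
- stack: Stack of unpainted wooden discs, joined, 90 mm across and 18 mm high, beyond the switch boxes; loose. Origin under its centre.

How it is judged:
On the way, in this order (a step that is already met when the one before it is completed fails the run):
1. the wide rocker is pushed fully over while the narrow one is still off (value of joint fan above 0.24 rad and value of joint lamp below 0.08 rad), for 0.1 s.
2. the narrow rocker is pushed fully over too, with the start button still out (value of joint each of fan, lamp above 0.24 rad and value of joint start below 0.0015 m), for 0.1 s.
3. the small button is pressed in with both rockers on (value of joint each of fan, lamp above 0.24 rad and value of joint start above 0.0045 m), for 0.05 s.
At the end, for the whole second after the job is handed in: Both rockers are tilted past 0.24 of their 0.30 rad, both round buttons are out (within 1.5 mm), and every loose thing is at rest within 20 mm of where it started (all of step 2 and value of joint stop below 0.0015 m and distance of each of pot_a, pot_b, brush, paint, cup, box, stack from where it was at the start of the episode below 0.02 m and linear speed of each of pot_a, pot_b, brush, paint, cup, box, stack below 0.05 m/s); the robot touches nothing.
It fails at once if the narrow rocker is pushed (past 0.12 rad) before the wide one is on (value of joint lamp above 0.12 rad and value of joint fan below 0.2 rad).
It fails at once if the small button is pressed (past 3 mm) before both rockers are on (value of joint start above 0.003 m and value of joint any of fan, lamp below 0.2 rad).
It fails at once if the large button is pressed (past 3 mm) (value of joint stop above 0.003 m).
It fails at once if a pot, the brush, the bottle, the cup, the box or the discs are moved or lifted more than 20 mm (distance of any of pot_a, pot_b, brush, paint, cup, box, stack from where it was at the start of the episode above 0.02 m).
It also fails if it takes over 48 s, if anything falls off the work surface, if the arm or the gripper's body presses on something with over 40 N, if the wrist force passes 120 N, or if a joint passes its speed limit or range.

## Working session

There is one attempt and no reset: what is moved stays moved. The work goes in short steps, Python scripts to look and compute and a tool call to move; the robot and the scene stay as the last step left them, time stands still between calls to the robot, and variables do not carry over. Pictures are saved under pics/ and viewed, at most 10 in all, crops included, and the job is handed in when it is done.

Besides the shell and the picture viewer there is one more tool, called by a JSON object that holds its "method" and its "body", one argument or row to a line. jog_arm: Moves the arm, as the interface text tells. Its arguments: {"type":"object","properties":{"motion":{"type":"array"},"claw":{"type":"number"},"squeeze":{"type":"number"}},"required":["motion"]}

```bash
mkdir -p pics; ls; cat > h.py <<'E'
import numpy as np, cv2
from cell import robot
def save(p,n): cv2.imwrite('pics/'+n,p['pixels'][:,:,::-1])
def world(p,uv,z):
    R=np.array(p['R']);t=np.array(p['t']);c=-R.T@t
    d=R.T@np.array([(uv[0]-p['cx'])/p['fx'],(uv[1]-p['cy'])/p['fy'],1.])
    return c+d*(z-c[2])/d[2]
E
python3 - <<'E'
from h import *
for n in ['scene','top']:
    p=robot.snapshot(n); save(p,n+'.png')
    for k,z in [('fan_unit',.045),('fan',.052),('lamp_unit',.045),('lamp',.052),('timer',.045),('start_top',.067),('stop_top',.067),('pot_a',.042),('pot_b',.042),('paint',.1),('cup',.08)]:
        for d in robot.cut_out(k,p)[:2]:
            print(n,k,round(d['confidence'],2),np.round(d['uv']),d['mask'].sum(),np.round(world(p,d['uv'],z),3))
s=robot.state();print(s['time'],s['tcp_pos'],s['ee_rot'])
E
```

```text
pics
scene fan_unit 0.86 [239. 224.] 1940 [ 0.524 -0.238  0.045]
scene fan_unit 0.23 [235. 219.] 706 [ 0.503 -0.237  0.045]
scene fan 0.92 [230. 219.] 692 [ 0.504 -0.248  0.052]
scene lamp_unit 0.81 [318. 180.] 1048 [0.505 0.004 0.045]
scene lamp_unit 0.44 [230. 221.] 737 [ 0.502 -0.248  0.045]
scene lamp 0.5 [315. 169.] 157 [0.474 0.017 0.052]
scene lamp 0.34 [382. 141.] 56 [0.484 0.239 0.052]
scene timer 0.76 [392. 153.] 1265 [0.532 0.234 0.045]
scene start_top 0.49 [275. 297.] 1373 [ 0.756 -0.279  0.067]
scene start_top 0.4 [380. 141.] 35 [0.494 0.221 0.067]
scene stop_top 0.67 [236. 223.] 1895 [ 0.535 -0.249  0.067]
scene stop_top 0.54 [406. 134.] 120 [0.512 0.301 0.067]
scene pot_a 0.69 [270. 202.] 224 [ 0.5   -0.138  0.042]
scene pot_a 0.68 [364. 176.] 193 [0.561 0.113 0.042]
scene pot_b 0.69 [270. 202.] 224 [ 0.5   -0.138  0.042]
scene pot_b 0.68 [364. 176.] 193 [0.561 0.113 0.042]
scene paint 0.89 [431. 190.] 695 [0.734 0.17  0.1  ]
scene paint 0.31 [382. 142.] 43 [0.53  0.194 0.1  ]
scene cup 0.96 [379. 228.] 1065 [0.742 0.004 0.08 ]
top fan_unit 0.71 [393. 246.] 2228 [ 0.50
[... 155 characters left out ...]
[0.48  0.021 0.045]
top lamp_unit 0.47 [395. 246.] 2344 [ 0.506 -0.238  0.045]
top lamp 0.63 [274. 255.] 469 [0.484 0.021 0.052]
top timer 0.72 [164. 247.] 2169 [0.497 0.252 0.045]
top start_top 0.54 [174. 248.] 140 [0.495 0.225 0.067]
top stop_top 0.73 [138. 236.] 376 [0.518 0.3   0.067]
top pot_a 0.67 [342. 255.] 189 [ 0.486 -0.123  0.042]
top pot_a 0.53 [225. 226.] 235 [0.544 0.128 0.042]
top pot_b 0.67 [342. 255.] 189 [ 0.486 -0.123  0.042]
top pot_b 0.53 [225. 226.] 235 [0.544 0.128 0.042]
top paint 0.75 [190. 150.] 612 [0.693 0.198 0.1  ]
top cup 0.81 [277. 144.] 968 [0.719 0.019 0.08 ]
1.2 [0.15269907 0.60606764 0.23129535] [1.38609474e-05 1.23073318e-01 9.92397580e-01 2.30068275e-05]
```

```bash
python3 - <<'E'
from h import *
a=cv2.imread('pics/scene.png')[110:290,200:460]; b=cv2.imread('pics/top.png')[190:310,110:450]
a=cv2.resize(a,None,fx=2,fy=2,interpolation=2)[:, :]; b=cv2.resize(b,(780,275),interpolation=2)
o=np.zeros((600,780,3),np.uint8); a=cv2.resize(a,(470,325)); o[:275]=b; o[275:,:470]=a
cv2.imwrite('pics/c1.png',o)
p=robot.snapshot('top')
for k,z in [('fan_unit',.045),('fan',.052),('lamp_unit',.045),('lamp',.052),('timer',.045)]:
    m=robot.cut_out(k,p)
    if not m: print(k,'none');continue
    c=cv2.findContours(m[0]['mask'].astype(np.uint8),0,2)[0]; c=max(c,key=cv2.contourArea)[:,0]
    w=np.array([world(p,q,z)[:2] for q in c])*1000
    r=cv2.minAreaRect(w.astype(np.float32)); print(k,np.round(r[0]),np.round(r[1]),round(r[2],1), np.round(cv2.boxPoints(r)).tolist())
E
```

```text
fan_unit [ 508. -233.] [113. 101.] 18.4 [[439.0, -203.0], [471.0, -298.0], [578.0, -262.0], [546.0, -167.0]]
fan [ 508. -238.] [81. 62.] 17.5 [[460.0, -221.0], [478.0, -280.0], [556.0, -255.0], [537.0, -196.0]]
lamp_unit [483.  21.] [110.  56.] 52.4 [[427.0, -6.0], [471.0, -40.0], [538.0, 47.0], [494.0, 82.0]]
lamp [ 712. -248.] [84. 87.] 45.2 [[652.0, -248.0], [713.0, -309.0], [772.0, -249.0], [711.0, -188.0]]
timer none
```

View pics/c1.png

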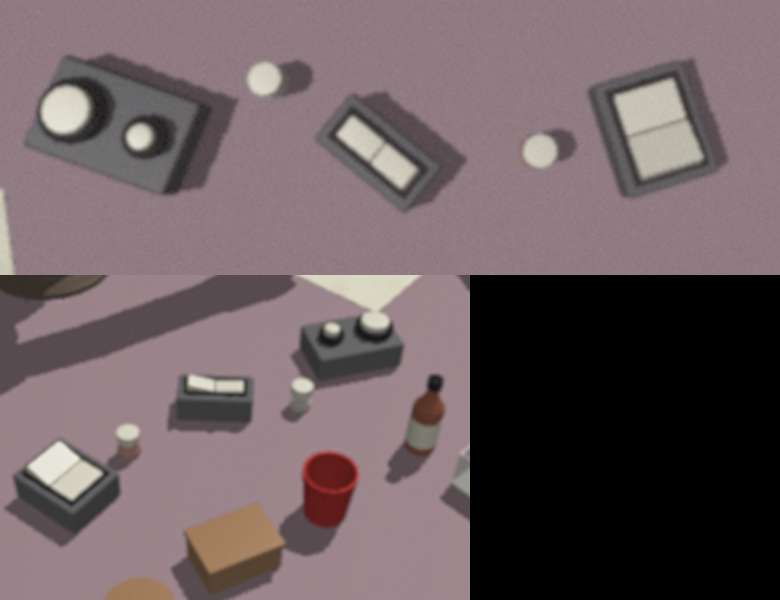

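The top view shows the timer on the left (stop ≈(67,110), start ≈(140,137) in the crop), the lamp mid (≈(377,153)) and the fan on the right (≈(658,128)). It is not yet clear which fan end is raised, so I'll move in for the wrist view.

{"method": "jog_arm", "body": {
  "motion": [
    [-2.9,-2.9,0,0,0,0],
    [-2.9,-2.9,0,0,0,0],
    [-2.9,-2.9,0,0,0,0],
    [-2.9,-2.9,0,0,0,0],
    [-2.9,-2.9,0,0,0,0]
  ],
  "claw": 1
}}

```text
time: 1.92
tcp_pos: [0.2586, 0.4283, 0.2314]
ee_rot: [0.0, 0.123, 0.992, 0.0]
force: [-0.1, 0.3, -0.0]
width: 0.0257
grip_force: 0.0
```

{"method": "jog_arm", "body": {
  "motion": [
    [-2.9,-2.9,0,0,0,0],
    [-2.9,-2.9,0,0,0,0],
    [-2.9,-2.9,0,0,0,0],
    [-2.9,-2.9,0,0,0,0],
    [-2.9,-2.9,0,0,0,0]
  ]
}}

```text
time: 2.33
tcp_pos: [0.3637, 0.2522, 0.2317]
ee_rot: [0.0, 0.123, 0.992, 0.0]
force: [1.3, 0.3, 0.1]
width: 0.0001
grip_force: 0.0
```

{"method": "jog_arm", "body": {
  "motion": [
    [0,-4,0,0,0,0],
    [0,-4,0,0,0,0],
    [0,-4,0,0,0,0],
    [0,-4,0,0,0,0],
    [0,-4,0,0,0,0]
  ]
}}

```text
time: 2.75
tcp_pos: [0.3134, 0.0584, 0.2313]
ee_rot: [0.0, 0.123, 0.992, 0.0]
force: [-0.0, -0.9, 0.2]
width: -0.0004
grip_force: 0.0
```

```bash
python3 - <<'E'
from h import *
p=robot.snapshot('wrist'); save(p,'w1.png')
s=robot.state();print(s['time'],s['tcp_pos'],s['ee_rot'],s['width'])
R=np.array(p['R']);print(-R.T@p['t'],R[2])
E
```

```text
2.8 [0.31099426 0.05204644 0.23072794] [-1.14648535e-03  1.25449322e-01  9.92099179e-01 -6.09892460e-04] 0.00025159852768228303
[0.24677636 0.07449075 0.37379105] [ 0.26038506 -0.06460157 -0.96334119]
```

View pics/w1.png

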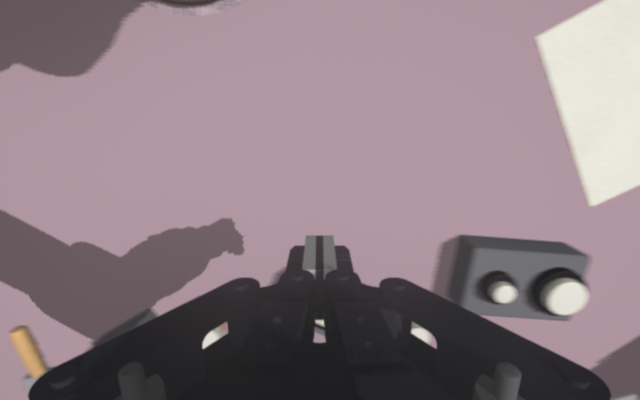

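The wrist camera looks back toward the robot. The timer shows at (520,280), while the lamp and fan are hidden behind the gripper. I'll put the TCP between fan and lamp so they appear at the sides.

{"method": "jog_arm", "body": {
  "motion": [
    [-3.8,-1.7,0,0,0,0],
    [-3.8,-1.7,0,0,0,0],
    [-3.8,-1.7,0,0,0,0],
    [-3.8,-1.7,0,0,0,0],
    [-3.8,-1.7,0,0,0,0]
  ]
}}

```text
time: 3.22
tcp_pos: [0.4794, -0.0702, 0.2317]
ee_rot: [0.001, 0.123, 0.992, 0.0]
force: [0.5, 1.5, 0.5]
width: 0.0003
grip_force: 0.0
```

{"method": "jog_arm", "body": {
  "motion": [
    [-3.0,-2.0,0,0,0,0],
    [0,-1,0,0,0,0],
    [0,0,0,0,0,0]
  ]
}}

```text
time: 3.47
tcp_pos: [0.4995, -0.1084, 0.2308]
ee_rot: [-0.0, 0.125, 0.992, -0.001]
force: [-0.9, -0.0, -0.2]
width: -0.0001
grip_force: 0.0
```

```bash
python3 - <<'E'
from h import *
p=robot.snapshot('wrist'); save(p,'w2.png')
s=robot.state();print(s['time'],s['tcp_pos'],s['ee_rot'])
for k,z in [('fan_unit',.045),('fan',.052),('lamp_unit',.045),('lamp',.052)]:
    for d in robot.cut_out(k,p)[:2]:
        c=cv2.findContours(d['mask'].astype(np.uint8),0,2)[0]; c=max(c,key=cv2.contourArea)[:,0]
        w=np.array([world(p,q,z)[:2] for q in c])*1000
        r=cv2.minAreaRect(w.astype(np.float32)); print(k,round(d['confidence'],2),np.round(d['uv']),np.round(r[0]),np.round(r[1]),round(r[2],1))
E
```

```text
3.5167 [ 0.49889814 -0.10634808  0.23084114] [-6.54677175e-04  1.24585916e-01  9.92208511e-01 -4.36955461e-04]
fan_unit 0.77 [214. 205.] [ 505. -230.] [110. 103.] 17.8
fan_unit 0.45 [433. 129.] [478.  18.] [116.  56.] 52.3
fan 0.93 [207. 213.] [ 506. -238.] [81. 64.] 17.4
lamp_unit 0.57 [436. 128.] [479.  18.] [117.  57.] 52.3
lamp 0.87 [438. 128.] [480.  20.] [83. 26.] 51.8
lamp 0.57 [431. 127.] [478.  15.] [113.  55.] 51.9
```

View pics/w2.png

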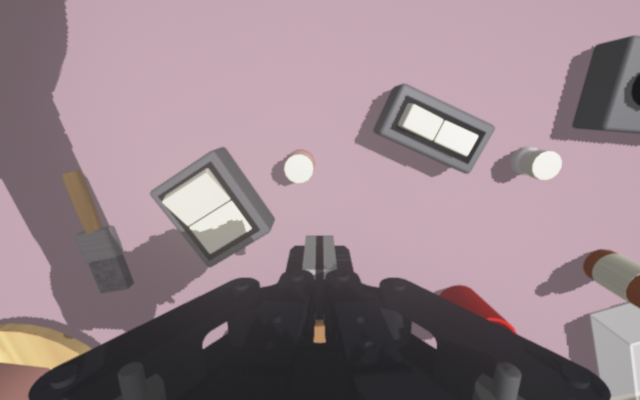

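The wrist picture shows the fan at (210,212), the lamp at (438,128), the pots at (299,167) and (540,163), and the brush at left. I'll find the raised ends by fitting the tilted-rocker model to the masks from all three cameras under both hypotheses.

```bash
cat > fit.py <<'E'
from h import *
from scipy.optimize import minimize
P=[robot.snapshot(n) for n in('wrist','top','scene')]
def proj(p,X):
    c=X@np.array(p['R']).T+p['t']; return np.c_[p['fx']*c[:,0]/c[:,2]+p['cx'],p['fy']*c[:,1]/c[:,2]+p['cy']]
def rocker(v,w,s):
    x,y,a=v; h=.048; e=np.array([np.cos(a),np.sin(a),0])*s; f=np.array([-np.sin(a),np.cos(a),0])*w/2
    c=np.array([x,y,h]); q=c+e*.04*np.cos(.3)+[0,0,.04*np.sin(.3)]; l=c-e*.04
    return np.array([q+f,q-f,c-f,l-f,l+f,c+f])
for k,w,v0 in[('fan',.06,(.507,-.238,.305)),('lamp',.024,(.481,.020,.91))]:
    M=[]
    for p in P:
        ds=[d for d in robot.cut_out(k,p) if np.hypot(*(world(p,d['uv'],.05)[:2]-v0[:2]))<.04 and d['confidence']>.3]
        if ds: M.append((p,ds[0]['mask']))
    for s in(1,-1):
        def cost(v,full=0):
            o=[]
            for p,m in M:
                big=np.zeros((1600,2560),np.uint8); cv2.fillPoly(big,[np.round(proj(p,rocker(v,w,s))*4+1.5).astype(int)],1)
                a=cv2.resize(big.astype(np.float32),(640,400),interpolation=cv2.INTER_AREA)
                o.append(np.minimum(a,m).sum()/np.maximum(a,m).sum())
            return o if full else -sum(o)
        r=minimize(cost,v0,method='Nelder-Mead',options=dict(initial_simplex=np.array([v0]*4)+np.vstack([np.zeros(3),np.diag([.006,.006,.08])]),maxfev=90))
        print(k,s,np.round(r.x,4),np.round(cost(r.x,1),3))
        q=rocker(r.x,w,s)
        for (p,m) in M:
            g=cv2.cvtColor(p['pixels'],cv2.COLOR_RGB2GRAY); c=[]
            for t in(.02,-.02):
                u=proj(p,np.array([[r.x[0]+t*np.cos(r.x[2]),r.x[1]+t*np.sin(r.x[2]),.05]]))[0].round().astype(int); c.append(g[u[1]-1:u[1]+2,u[0]-1:u[0]+2].mean().round())
            if s==1: print(' grey +axis half, -axis half',c)
E
python3 fit.py
python3 - <<'E'
from h import *
a=cv2.imread('pics/scene.png'); b=cv2.imread('pics/w2.png')
o=np.vstack([np.hstack([cv2.resize(a[190:260,200:280],(400,300),interpolation=3),cv2.resize(a[145:205,285:365],(400,300),interpolation=3)]),np.hstack([cv2.resize(b[140:275,140:290],(400,300),interpolation=3),cv2.resize(b[75:180,370:500],(400,300),interpolation=3)])])
cv2.imwrite('pics/c2.png',o)
E
```

```text
fan 1 [ 0.5052 -0.2377  0.3445] [0.923 0.739]
 grey +axis half, -axis half [np.float64(219.0), np.float64(234.0)]
 grey +axis half, -axis half [np.float64(179.0), np.float64(234.0)]
fan -1 [ 0.5065 -0.2368  0.2927] [0.928 0.908]
lamp 1 [0.4827 0.0203 0.8792] [0.907 0.724]
 grey +axis half, -axis half [np.float64(236.0), np.float64(236.0)]
 grey +axis half, -axis half [np.float64(212.0), np.float64(216.0)]
lamp -1 [0.4814 0.02   0.9567] [0.896 0.834]
```

View pics/c2.png

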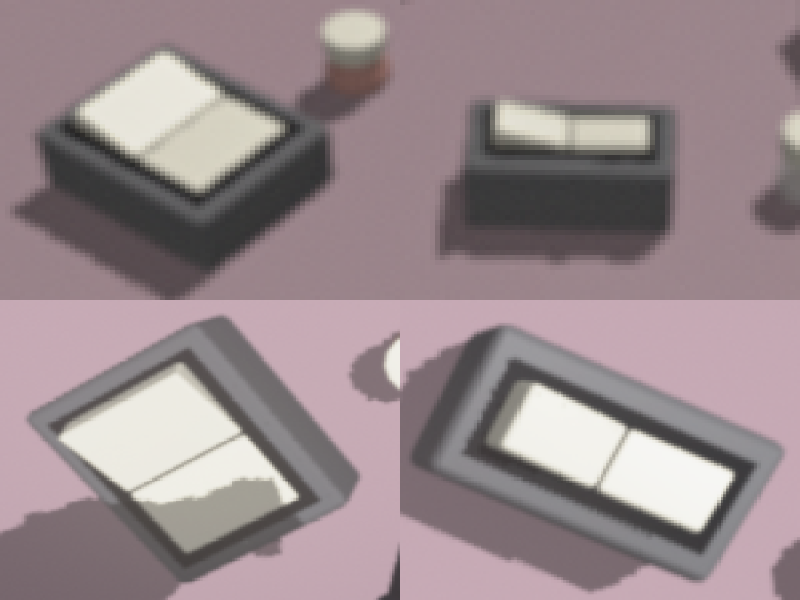

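Both views show end faces at the robot-side/-y end: the fan's raised half is toward (-x,-y), and so is the lamp's. That agrees with the fit, s=-1. The push points are fan ≈ (0.480,-0.245) and lamp ≈ (0.464,-0.002).

{"method": "jog_arm", "body": {
  "motion": [
    [-0.4,-3.5,1.5,0,0,0],
    [-0.4,-3.5,1.5,0,0,0],
    [-0.4,-3.5,1.5,0,0,0],
    [-0.4,-3.4,1.5,0,0,0],
    [0,0,4,0,0,0]
  ]
}}

```text
time: 4.58
tcp_pos: [0.4817, -0.2529, 0.1346]
ee_rot: [0.004, 0.127, 0.992, -0.003]
force: [2.0, -0.3, 0.3]
width: 0.0001
grip_force: 0.0
```

{"method": "jog_arm", "body": {
  "motion": [
    [0,0,3.5,0,0,0],
    [0,0,0.5,0,0,0],
    [0,0,0,0,0,0],
    [0,0,0,0,0,0]
  ]
}}

```text
time: 4.92
tcp_pos: [0.4816, -0.2441, 0.0923]
ee_rot: [0.0, 0.123, 0.992, -0.0]
force: [-0.1, 1.1, 1.2]
width: 0.0001
grip_force: 0.0
```

```bash
python3 - <<'E'
from h import *
p=robot.snapshot('wrist'); save(p,'w3.png')
s=robot.state();print(s['time'],s['tcp_pos'],s['force'])
R=np.array(p['R'])
for X in ([.480,-.245,.056],s['tcp_pos']):
    c=R@X+p['t'];print(p['fx']*c[0]/c[2]+p['cx'],p['fy']*c[1]/c[2]+p['cy'])
E
```

```text
4.9667 [ 0.4822029  -0.24425037  0.09304039] [0.00910252 0.1047536  0.2072666 ]
317.99330212372786 225.49179693486204
320.2438053641063 255.3909674114622
```

View pics/w3.png

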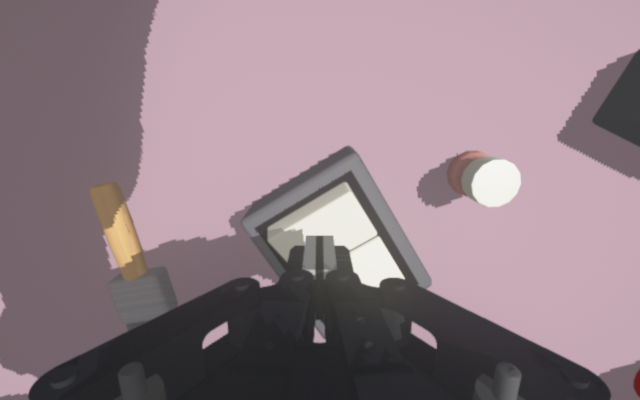

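The fingertips are over the raised half: the target projects to (318,225) on the white half, and the housing is intact around it. Pushing down.

{"method": "jog_arm", "body": {
  "motion": [
    [0,0,2.5,0,0,0],
    [0,0,0.8,0,0,0],
    [0,0,0.5,0,0,0],
    [0,0,0.5,0,0,0],
    [0,0,0.3,0,0,0]
  ]
}}

```text
time: 5.38
tcp_pos: [0.4815, -0.2442, 0.0475]
ee_rot: [0.001, 0.123, 0.992, 0.001]
force: [-16.1, 9.2, 61.8]
width: 0.0
grip_force: 31.1
```

{"method": "jog_arm", "body": {
  "motion": [
    [0,0,0.1,0,0,0],
    [0,0,0,0,0,0],
    [0,0,0,0,0,0]
  ]
}}

```text
time: 5.63
tcp_pos: [0.4814, -0.2441, 0.0478]
ee_rot: [0.001, 0.123, 0.992, 0.001]
force: [-10.8, 5.6, 36.6]
width: -0.0004
grip_force: 18.1
```

The force rose to 37–60 N at z≈0.0477, so the fan is at its stop. Lifting and moving to the lamp.

{"method": "jog_arm", "body": {
  "motion": [
    [0,0,-3,0,0,0],
    [0,0,-3,0,0,0],
    [1.3,3.8,0,0,0,0],
    [1.3,3.8,0,0,0,0],
    [1.3,3.8,0,0,0,0]
  ]
}}

```text
time: 6.05
tcp_pos: [0.4715, -0.123, 0.1056]
ee_rot: [0.001, 0.124, 0.992, 0.0]
force: [1.5, 0.1, 0.2]
width: 0.0001
grip_force: 0.0
```

{"method": "jog_arm", "body": {
  "motion": [
    [1.3,3.8,0,0,0,0],
    [1.2,3.9,0,0,0,0],
    [1.2,3.9,0,0,0,0],
    [0,0,1,0,0,0],
    [0,0,0,0,0,0]
  ]
}}

```text
time: 6.47
tcp_pos: [0.4633, 0.0012, 0.0939]
ee_rot: [-0.0, 0.12, 0.993, 0.0]
force: [-0.3, -0.5, -0.2]
width: -0.0001
grip_force: 0.0
```

```bash
python3 - <<'E'
from h import *
p=robot.snapshot('wrist'); a=p['pixels'].copy()
s=robot.state();print(s['time'],s['tcp_pos'],s['force'])
R=np.array(p['R'])
c=R@[.464,-.002,.056]+p['t'];u=(p['fx']*c[0]/c[2]+p['cx'],p['fy']*c[1]/c[2]+p['cy']);print(u)
q=robot.snapshot('scene')['pixels']
o=np.vstack([a[100:300,160:480],cv2.resize(q[150:260,190:366],(320,200),interpolation=2)])
cv2.imwrite('pics/w4.png',cv2.resize(o[:,:,::-1],None,fx=1.5,fy=1.5))
E
```

```text
6.5167 [ 0.46344031 -0.00131061  0.09440241] [-0.30421339 -1.17215547 -0.07596959]
(np.float64(315.1663601916868), np.float64(228.70845370574338))
```

View pics/w4.png

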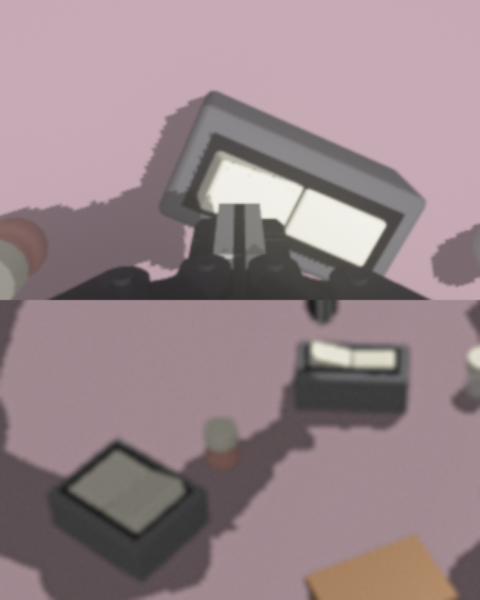

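The lamp's left half is raised (crop (205–297,150–230)) and the target projects to about (232,193) on it. The fan in the lower part now looks switched over. Pushing the lamp.

{"method": "jog_arm", "body": {
  "motion": [
    [0,0,2.5,0,0,0],
    [0,0,0.8,0,0,0],
    [0,0,0.5,0,0,0],
    [0,0,0.5,0,0,0],
    [0,0,0.4,0,0,0]
  ]
}}

```text
time: 6.98
tcp_pos: [0.4636, -0.0037, 0.0475]
ee_rot: [0.0, 0.124, 0.992, -0.0]
force: [-10.3, -5.3, 55.1]
width: -0.0006
grip_force: 28.8
```

{"method": "jog_arm", "body": {
  "motion": [
    [0,0,0.1,0,0,0],
    [0,0,0,0,0,0],
    [0,0,0,0,0,0]
  ]
}}

```text
time: 7.23
tcp_pos: [0.4636, -0.0037, 0.0478]
ee_rot: [0.0, 0.124, 0.992, 0.0]
force: [-8.7, -3.7, 25.1]
width: 0.0001
grip_force: 12.4
```

Same signature at z≈0.0478, so the lamp is fully on. Lifting, then taking a look near the timer.

{"method": "jog_arm", "body": {
  "motion": [
    [0,0,-3.5,0,0,0],
    [0,0,-3.5,0,0,0],
    [0,0,-3.5,0,0,0],
    [-0.5,4,0,0,0,0],
    [-0.5,4,0,0,0,0]
  ]
}}

```text
time: 7.65
tcp_pos: [0.4949, 0.0723, 0.1547]
ee_rot: [0.003, 0.126, 0.992, 0.002]
force: [1.6, -0.1, -0.7]
width: -0.0001
grip_force: 0.0
```

{"method": "jog_arm", "body": {
  "motion": [
    [-0.5,4,0,0,0,0],
    [-0.5,4,0,0,0,0],
    [0,0,0,0,0,0],
    [0,0,0,0,0,0]
  ]
}}

```text
time: 7.98
tcp_pos: [0.5225, 0.1503, 0.1512]
ee_rot: [0.0, 0.121, 0.993, 0.0]
force: [-1.0, -0.5, -0.3]
width: 0.0001
grip_force: 0.0
```

```bash
python3 - <<'E'
from h import *
p=robot.snapshot('wrist'); t=robot.snapshot('top')
s=robot.state();print(s['time'],s['tcp_pos'],s['ee_rot'])
for n,c in(('wrist',p),('top',t)):
  for k in('start_top','stop_top'):
    for d in robot.cut_out(k,c)[:2]:
      q=cv2.findContours(d['mask'].astype(np.uint8),0,2)[0]; q=max(q,key=cv2.contourArea)[:,0]
      w=np.array([world(c,u,.067)[:2] for u in q])*1000
      r=cv2.minAreaRect(w.astype(np.float32))
      print(n,k,round(d['confidence'],2),np.round(d['uv']),np.round(world(c,d['uv'],.067),4),np.round(r[1]))
q=robot.snapshot('scene')['pixels']
o=np.vstack([p['pixels'][0:300],cv2.resize(q[130:265,190:478],(640,300),interpolation=2)])
cv2.imwrite('pics/w5.png',o[:,:,::-1])
E
```

```text
8.0833 [0.52183868 0.14678637 0.15130157] [-5.41589317e-05  1.23602870e-01  9.92331695e-01 -3.68429469e-04]
wrist start_top 0.8 [422. 138.] [0.491  0.2335 0.067 ] [24. 22.]
wrist start_top 0.16 [  6. 276.] [ 0.5202 -0.1125  0.067 ] [16. 33.]
wrist stop_top 0.63 [513. 148.] [0.5139 0.2964 0.067 ] [46. 42.]
top start_top 0.42 [169. 249.] [0.4924 0.2331 0.067 ] [ 8. 19.]
```

View pics/w5.png

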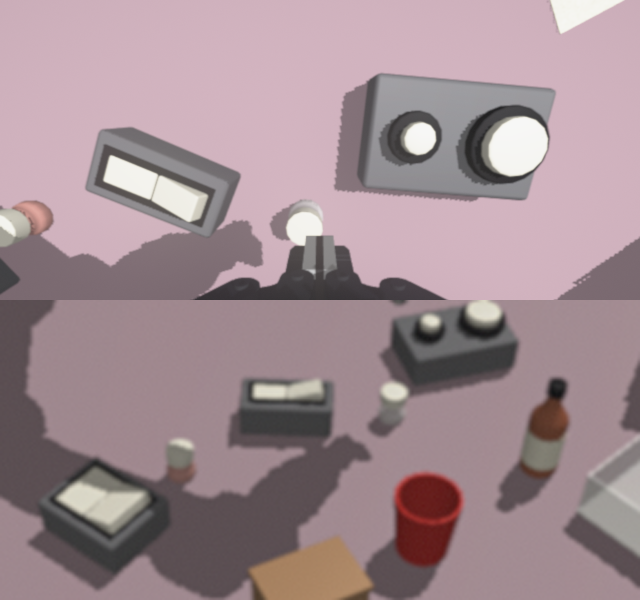

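The picture shows both rockers switched over: their far halves are raised and the pushed halves lie level. Start is at (419,138), about (0.492,0.230), and stop at (514,147). I'll move above start.

{"method": "jog_arm", "body": {
  "motion": [
    [2.4,3.7,0,0,0,0],
    [2.5,3.6,0,0,0,0],
    [0,0,3,0,0,0],
    [0,0,2.5,0,0,0],
    [0,0,0,0,0,0]
  ]
}}

```text
time: 8.75
tcp_pos: [0.4908, 0.226, 0.0927]
ee_rot: [-0.002, 0.122, 0.992, -0.002]
force: [-1.1, -0.8, -0.1]
width: -0.0001
grip_force: 0.0
```

{"method": "jog_arm", "body": {
  "motion": [
    [0,0,0,0,0,0],
    [0,0,0,0,0,0]
  ]
}}

```text
time: 8.92
tcp_pos: [0.4948, 0.2255, 0.0974]
ee_rot: [0.0, 0.124, 0.992, 0.0]
force: [1.1, -0.1, 0.9]
width: 0.0001
grip_force: 0.0
```

```bash
python3 - <<'E'
from h import *
p=robot.snapshot('wrist')
s=robot.state();print(s['time'],s['tcp_pos'])
R=np.array(p['R'])
for X in([.492,.230,.067],[.514,.298,.067]):
    c=R@X+p['t'];print(p['fx']*c[0]/c[2]+p['cx'],p['fy']*c[1]/c[2]+p['cy'])
save(p,'w6.png')
E
```

```text
8.9667 [0.49512705 0.22570818 0.09780791]
326.18500156734177 224.9180715989188
445.67228618545255 232.20219783339394
```

View pics/w6.png

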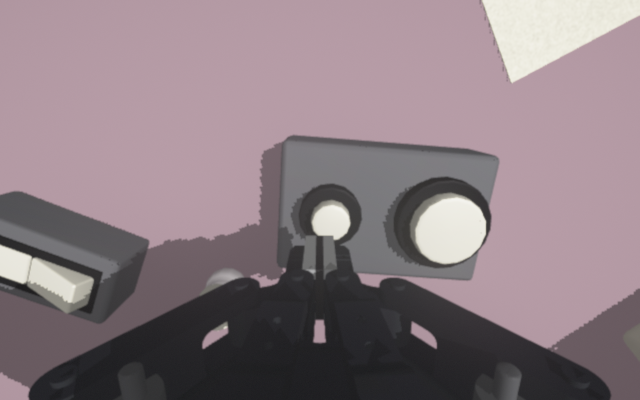

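The start button is at (331,221), about 3 mm off my projection, so I'll correct to ≈(0.4895,0.233). Stop (448,229) is well clear. Pressing.

{"method": "jog_arm", "body": {
  "motion": [
    [0.7,0.6,0,0,0,0],
    [0,0,2,0,0,0],
    [0,0,1,0,0,0],
    [0,0,0.5,0,0,0],
    [0,0,0.2,0,0,0]
  ]
}}

```text
time: 9.38
tcp_pos: [0.4883, 0.2348, 0.0606]
ee_rot: [-0.001, 0.123, 0.992, 0.001]
force: [-10.7, -0.3, 36.1]
width: 0.0002
grip_force: 17.6
```

{"method": "jog_arm", "body": {
  "motion": [
    [0,0,0.1,0,0,0],
    [0,0,0,0,0,0],
    [0,0,0,0,0,0]
  ]
}}

```text
time: 9.63
tcp_pos: [0.4883, 0.2348, 0.0607]
ee_rot: [-0.001, 0.123, 0.992, 0.001]
force: [-8.9, -0.8, 26.9]
width: 0.0001
grip_force: 13.0
```

The button bottomed out at z≈0.0607. Lifting clear and checking.

{"method": "jog_arm", "body": {
  "motion": [
    [0,0,-3,0,0,0],
    [0,0,-3,0,0,0],
    [0,0,-3,0,0,0],
    [0,0,-3,0,0,0],
    [0,0,0,0,0,0]
  ]
}}

```text
time: 10.05
tcp_pos: [0.4915, 0.2345, 0.1841]
ee_rot: [0.003, 0.124, 0.992, 0.003]
force: [1.5, -0.6, -0.0]
width: -0.0002
grip_force: 0.0
```

{"method": "jog_arm", "body": {
  "motion": [
    [0,0,0,0,0,0],
    [0,0,0,0,0,0],
    [0,0,0,0,0,0]
  ]
}}

```text
time: 10.3
tcp_pos: [0.4878, 0.2336, 0.1773]
ee_rot: [-0.001, 0.123, 0.992, -0.001]
force: [-1.0, 0.3, -0.5]
width: -0.0
grip_force: 0.0
```

```bash
python3 - <<'E'
from h import *
p=robot.snapshot('scene')['pixels']
cv2.imwrite('pics/end.png',cv2.resize(p[120:270,190:478],(780,406),interpolation=2)[:,:,::-1])
E
```

```text
(no output)
```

View pics/end.png

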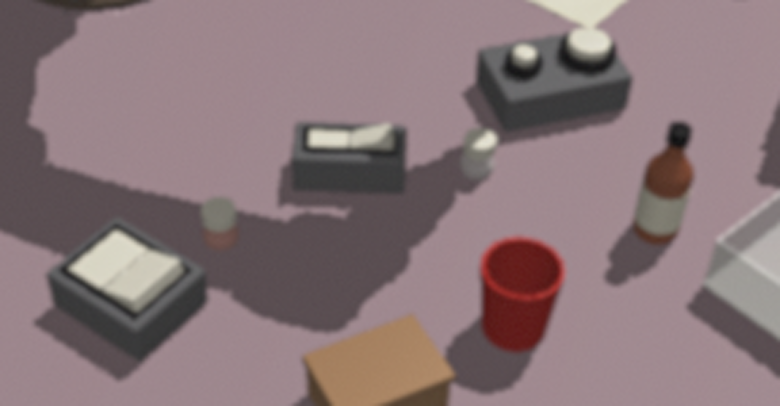

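The fan (127,270) and lamp (350,138) are both switched over. The buttons at (522,57) and (588,45) are out and nothing has been disturbed, so I'm handing in.

```bash
python3 -c "
from cell import robot
print(robot.finish_job())"
```

```text
the job is handed in; nothing more can be done
None
```

I pushed the fan rocker fully over, then the lamp rocker, then pressed and released start; the last picture shows both rockers switched over, both buttons out and nothing visibly moved, and the job is handed in (no verdict was returned).

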